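Swing the jeweller's parts tray home on its pin

ROBOT

A 6-joint arm with a two-finger parallel gripper is mounted at the origin on the work surface. World frame = base frame: x ahead of the robot, y to its left, z up, the work surface at z = 0. Lengths are in m, angles in rad, forces in N, time in s.
With the tool pointing down it reaches from about 0.25 to 0.725 m from the base axis. Payload 4 kg.
Tool frame: the origin (TCP) lies at the very end of the fingers, on their centre line; the grasp point (between the pads) lies 19 mm behind it; z points along the fingers, y is the line along which they close (so a half turn about z gives the same grasp; the last joint's range is limited). The gripper opens to 85 mm and grips with 20 to 120 N. Pads are 22 mm wide; open, the fingers measure 114 mm over their backs; the gripper's body (76 mm by 85 mm) begins 54 mm behind the grasp point. The pads swing forward as they close: fully open they stand 13 mm farther back than shut.
Start: joints at [-1.154, 0.241, 0.005, 1.335, 0, 1.571], TCP at [0.202, -0.457, 0.231] pointing down, gripper open.
Joint ranges: [-2.72, 2.72], [-1.05, 1.87], [-1.09, 1.28], [-1.99, 2.15], [-1.42, 1.44], [-3.14, 3.14]. Speed limits (rad/s): [2.79, 2.79, 3.14, 3.14, 3.14, 3.14].

INTERFACE

Orientations are given as a unit quaternion [w, x, y, z].
In Python, from workcell import * gives the robot as it stands. The module is installed in compiled form; this text tells all that it offers.
- The arm moves only by the tool jog_arm, never from a script. Its argument "commands" is a list of rows, each a list of 7 numbers: the gripper's target within -1 to 1 (fully open at 1, half-way at 0, shut at -1), then the shift along the tool's x, y, z scaled (see below), then the turn, a rotation vector about the tool's x, y, z scaled (see below). A call has 1 to 20 rows; each row shifts and turns the commanded pose from where the row before left it, along the tool's axes as they then stand; what a row does not reach is not made up. The controller multiplies each number of a shift by 0.02 m and each number of a turn by 8 degrees. A row lasts 1/10 s, in which the tool goes at most 50 mm and 8.59 degrees, less where a joint would pass 70% of its speed; a pose out of reach is approached as far as the arm can. A call with a number of a shift or a turn outside -1 to 1 is refused whole. A call with a gripper value outside its range is refused whole. The fingers move at their own pace and stop on an object; "force" is the grip in N (left out, the last holds). Time passes only in rows, so rows that do not move let the fingers close. It gives the time, the measured TCP pose, the force, the opening and the grip force at its end, in the units of the state.
- observe(): the state, without advancing time (a new reading comes with each control period).
- read_camera(name): name is "scene" or "top"; returns a dict with "img" (480x640x3 uint8, red, green, blue), "range_z" (480x640 float32, m along the optical axis (not along the pixel's ray), 0 where there is no reading), "vertical_fov" (degrees; the focal length in pixels is half the picture's height over the tangent of half this angle, whatever the lens; pixels are square), "cx", "cy" (the principal point, pixels), "rvec" (rotation vector, rad) and "tvec" (3), from world to camera coordinates, as OpenCV has them. Camera axes: x right, y down, z forward; pixel columns grow to the right and rows downward; lengths in m; the calibration is good to about 2 mm. A picture is of the moment at which its call begins.
- sign_off(): hands the job in; it is judged then, once.
The state is a dict: "t": time; "joint_pos": joint angles; "joint_vel": joint speeds; "tau": joint torques, N m; "tool_pos": TCP position; "ee_rot": TCP orientation; "force": force on the tool from outside, world axes, zero at the start; "ft_torque": the same for the moment, N m; "finger_gap": opening from 0.0 (shut) to 1.0 (fully open); "finger_force": force on a finger pad.
Only numpy, scipy, OpenCV 4.12 (cv2) and the standard library are available. Lean on these libraries where they do the work, as an engineer would, in place of code of your own. Each camera call takes 0.05 s, during which the arm holds its last target. There are 200 camera calls.

TASK

On this jeweller's bench a wooden parts tray turns on an upright steel pin through one of its corners and has been left swung out from its dark base board. Push it round on the pin until it lies squarely over the board again, edges in line, and let go. Leave the loose spare tray and the fluted tin where they are.

Things in the scene. Friction and masses are not known exactly. Their poses are not given: they have to be found in the camera images.
- tray: Open light-wood tray on the pin, 200 x 130 mm, walls 8 mm, underside 12 mm and rim 42 mm above the bench. Turns only on the pin. Origin: pin axis at bench height; x along the 200 mm sides to the free end, z up; it covers x -15 to 185, y -115 to 15 mm. Starts 35 to 63 degrees anticlockwise (from above) of home; no stop at home (turns 29 degrees past); stays where left, about 1 N moves the free end.
- board: Fixed dark-wood base board, 200 x 130 mm, 10 mm thick, on the bench; the steel pin in its corner carries the tray (pin cap 22 mm wide, top 52 mm above the bench). Origin: pin axis at bench height; x along its 200 mm sides, z up; it covers x -15 to 185, y -115 to 15 mm, so the tray is home when both headings agree.
- spare_tray: A loose light wood tray of the same size (200 x 130 mm, 30 mm high) lying flat on the bench with no board and no pin: a bystander. Origin: centre of its underside, x along its long sides.
- tin: A loose round fluted copper tin, about 136 mm across and 35 mm high, holding small brass leaves: a bystander. Origin: centre of its underside.
There are look-alikes about, which are no part of the job. What is shaped like the board but green or orange is not meant.

How it is judged:
At the end, for the whole second after the job is handed in: The tray lies over the board with its heading within 10 degrees of the board's, at rest, and the spare tray and the tin are within 20 mm of where they were (angle between the x axis of tray and the x axis of board, either way round below 0.175 rad and angular speed of tray below 0.05 rad/s and distance of each of spare_tray, tin from where it was at the start of the episode below 0.02 m); the robot touches nothing.
It fails at once if the spare tray is moved more than 20 mm (distance of spare_tray from where it was at the start of the episode above 0.02 m).
It fails at once if the tin is moved more than 20 mm (distance of tin from where it was at the start of the episode above 0.02 m).
It also fails if it takes over 32 s, if anything falls off the work surface, if the arm or the gripper's body presses on something with over 40 N, if the wrist force passes 120 N, or if a joint passes its speed limit or range.

## Working session

There is one attempt and no reset: what is moved stays moved. The work goes in short steps, Python scripts to look and compute and a tool call to move; the robot and the scene stay as the last step left them, time stands still between calls to the robot, and variables do not carry over. Pictures are saved under pics/ and viewed, at most 10 in all, crops included, and the job is handed in when it is done.

Besides the shell and the picture viewer there is one more tool, called after "Call:" as a command line: name --pt "numbers of a row" for each row, then --argument value for the rest. jog_arm: Moves the arm, as the interface text tells. Shifts and turns lie within -1 to 1; 1 stands for 0.02 m of shift or 8 degrees of turn. Its arguments: {"type":"object","properties":{"commands":{"type":"array"},"force":{"type":"number"}},"required":["commands"]}

```bash
mkdir -p pics; cat > h.py <<'E'
from workcell import *
import numpy as np, cv2
def cam(n):
    c=read_camera(n); c['f']=240/np.tan(np.radians(c['vertical_fov'])/2)
    c['R']=cv2.Rodrigues(np.array(c['rvec'],float))[0]; c['t']=np.array(c['tvec'],float).ravel(); return c
def cloud(c):
    v,u=np.mgrid[:480,:640]; z=c['range_z']
    p=np.stack([(u-c['cx'])/c['f']*z,(v-c['cy'])/c['f']*z,z],-1)
    return (p-c['t'])@c['R']
def plane(c,u,v,h):
    d=np.array([(u-c['cx'])/c['f'],(v-c['cy'])/c['f'],1])@c['R']; o=-c['t']@c['R']
    return o+d*(h-o[2])/d[2]
def save(c,n): cv2.imwrite('pics/'+n,c['img'][:,:,::-1])
E
python3 - <<'E'
from h import *
for n in('top','scene'):
    c=cam(n); save(c,n+'1.png'); print(n,c['f'],c['cx'],c['cy'],-c['t']@c['R'],(c['range_z']>0).mean())
s=observe();print(s['t'],s['tool_pos'],s['ee_rot'])
E
```

```text
top 511.6059125164377 313.84284804581955 239.21185533502316 [0.26784422 0.01275138 1.11531813] 0.9960872395833333
scene 441.2952587954215 324.2155997265844 237.46237138002806 [ 1.25486739 -0.30389722  0.61441811] 0.9961490885416666
0.1 [ 0.20217684 -0.45666855  0.23051048] [-9.18215168e-04  9.78363383e-01  2.06891784e-01 -1.93078884e-04]
```

View pics/top1.png

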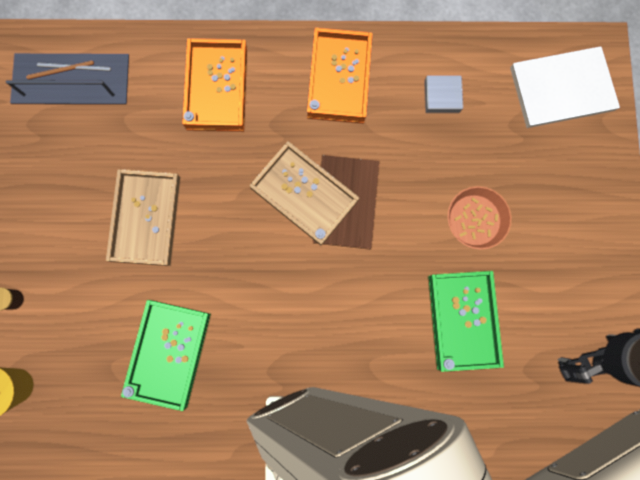

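View pics/scene1.png

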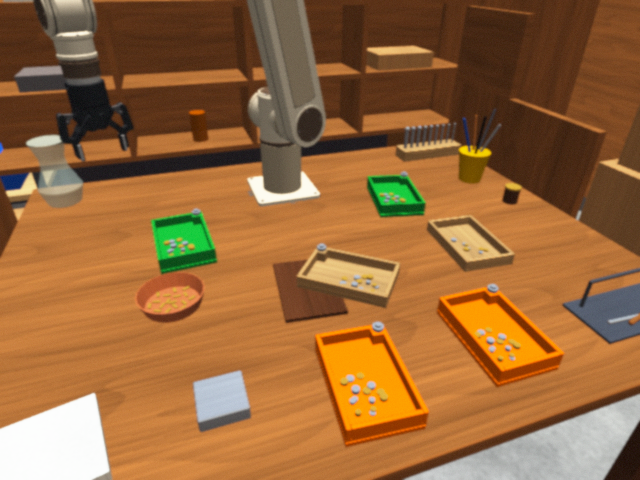

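The top view shows the pinned tray's pin cap at about (320,233), its rim corners near (288,144), (250,186), (358,197) and (320,243), and dark board corners at (378,158), (371,248) and (322,155). The spare tray is near (143,217) and the tin near (479,217). The tray has to swing clockwise, so its free end goes to the right. The scene view shows the same layout.

```bash
cat >> h.py <<'E'
def head(c):
    P=cloud(c); m=((P[...,2]>.036)&(P[...,2]<.050)).astype(np.uint8); m[:140]=0;m[255:]=0;m[:,:235]=0;m[:,400:]=0
    q=P[m>0][:,:2]; r=cv2.minAreaRect(q.astype(np.float32)); b=cv2.boxPoints(r)
    return q,r,b
E
python3 - <<'E'
from h import *
c=cam('top'); q,r,b=head(c); print(len(q),r,'\n',b)
print('pin',plane(c,320,233,.052))
P=cloud(c); hsv=cv2.cvtColor(c['img'],cv2.COLOR_RGB2HSV)
m=(abs(P[...,2]-.01)<.005); m[:150]=0;m[255:]=0;m[:,:300]=0;m[:,390:]=0
m&=hsv[...,2]<110
m=cv2.morphologyEx(m.astype(np.uint8),cv2.MORPH_OPEN,np.ones((3,3)))
print(m.sum()); cn=max(cv2.findContours(m,0,1)[0],key=cv2.contourArea)
print(cv2.approxPolyDP(cn,4,True)[:,0].tolist())
for uv in cv2.approxPolyDP(cn,4,True)[:,0]: print(uv,plane(c,*uv,.01).round(4))
E
```

```text
1182 ((0.5268331170082092, 0.017754599452018738), (0.20042945444583893, 0.131086528301239), 50.462947845458984) 
 [[ 0.4124909  -0.01780897]
 [ 0.5135866  -0.10125565]
 [ 0.6411753   0.05331817]
 [ 0.54007965  0.13676485]]
pin [ 0.43512839 -0.01686121  0.052     ]
497
[[323, 157], [328, 171], [336, 175], [340, 167], [344, 174], [337, 158]]
[323 157] [ 0.6137 -0.0259  0.01  ]
[328 171] [ 0.5815 -0.0368  0.01  ]
[336 175] [ 0.5723 -0.0545  0.01  ]
[340 167] [ 0.5907 -0.0636  0.01  ]
[344 174] [ 0.5746 -0.0723  0.01  ]
[337 158] [ 0.6114 -0.0572  0.01  ]
```

```bash
python3 - <<'E'
from h import *
c=cam('top'); P=cloud(c); 
m=(P[...,2]>.006)&(P[...,2]<.014); m[:150]=0;m[255:]=0;m[:,:300]=0;m[:,390:]=0
m=cv2.morphologyEx(m.astype(np.uint8),cv2.MORPH_OPEN,np.ones((3,3)))
# right edge: rightmost pixel per row
e=[]
for v in range(165,242):
    u=np.flatnonzero(m[v]); 
    if len(u): e.append(plane(c,u[-1]+.5,v,.01)[:2])
e=np.array(e,np.float32); vx,vy,x,y=cv2.fitLine(e,cv2.DIST_HUBER,0,.01,.01).ravel()
print(len(e),vx,vy,x,y,np.degrees(np.arctan(vy/vx)), np.abs((e-[x,y])@[-vy,vx]).max())
th=np.arctan(vy/vx); p=np.array([.4345,-.0163]); print('dist pin-edge',(np.array([x,y])-p)@[-np.sin(th),np.cos(th)])
for uv in((378,158),(371,248),(322,155)):print(plane(c,*uv,.01))
E
```

```text
77 0.9945653 -0.10411467 0.47962692 -0.13613106 -5.976161 0.020698484
dist pin-edge -0.11448144356972226
[ 0.6114059  -0.14903922  0.01      ]
[ 0.40834363 -0.12910798  0.01      ]
[ 0.61836362 -0.02365329  0.01      ]
```

Call:
jog_arm --pt "-1 1 -0.85 0 0 0 0" --pt "-1 1 -0.85 0 0 0 0" --pt "-1 1 -0.85 0 0 0 0" --pt "-1 1 -0.85 0 0 0 0" --pt "-1 1 -0.85 0 0 0 0" --pt "-1 1 -0.85 0 0 0 0" --pt "-1 1 -0.85 0 0 0 0" --pt "-1 1 -0.85 0 0 0 0" --pt "-1 1 -0.85 0 0 0 0" --pt "-1 1 -0.85 0 0 0 0" --pt "-1 1 -0.85 0 0 0 0" --pt "-1 1 -0.85 0 0 0 0" --pt "-1 1 -0.85 0 0 0 0" --pt "-1 1 -0.85 0 0 0 0" --pt "-1 1 -0.85 0 0 0 0" --pt "-1 1 -0.85 0 0 0 0" --pt "-1 1 -0.85 0 0 0 0" --pt "-1 1 -0.85 0 0 0 0" --pt "-1 1 -0.85 0 0 0 0" --pt "-1 1 -0.85 0 0 0 0"

```text
t: 2.2
tool_pos: [0.4307, 0.0167, 0.2312]
ee_rot: [0.0, 0.978, 0.207, -0.0]
force: [0.1, -0.7, 0.2]
finger_gap: 0.002
finger_force: 0.0
```

Call:
jog_arm --pt "-1 1 -0.85 0 0 0 0" --pt "-1 1 -0.85 0 0 0 0" --pt "-1 1 -0.85 0 0 0 0" --pt "-1 1 -0.85 0 0 0 0" --pt "-1 1 -0.85 0 0 0 0" --pt "-1 0 0 0.5 0 0 -0.8" --pt "-1 0 0 0.5 0 0 -0.8" --pt "-1 0 0 0.5 0 0 -0.8" --pt "-1 0 0 0.5 0 0 -0.9" --pt "-1 0 0 1 0 0 0" --pt "-1 0 0 1 0 0 0" --pt "-1 0 0 1 0 0 0" --pt "-1 0 0 0 0 0 0"

```text
t: 3.5
tool_pos: [0.4851, 0.1332, 0.1284]
ee_rot: [-0.001, 0.905, 0.425, -0.003]
force: [-1.3, 0.2, 0.3]
finger_gap: -0.002
finger_force: 0.0
```

Call:
jog_arm --pt "-1 0 0 1 0 0 0" --pt "-1 0 0 1 0 0 0" --pt "-1 0 0 1 0 0 0" --pt "-1 0 0 1 0 0 0" --pt "-1 0 0 1 0 0 0" --pt "-1 0 0 0.3 0 0 0" --pt "-1 0 0 0 0 0 0" --pt "-1 0 0.5 0 0 0 0" --pt "-1 0 0.5 0 0 0 0" --pt "-1 0 0.3 0 0 0 0" --pt "-1 0.085 0.52 0 0 0 0.5" --pt "-1 0.085 0.52 0 0 0 0.5" --pt "-1 0.085 0.52 0 0 0 0.5" --pt "-1 0.085 0.52 0 0 0 0.5" --pt "-1 0 0 0 0 0 0"

```text
t: 5.0
tool_pos: [0.5432, 0.0912, 0.026]
ee_rot: [0.0, 0.956, 0.294, 0.001]
force: [0.2, 0.4, -0.3]
finger_gap: 0.002
finger_force: 0.0
```

```bash
python3 - <<'E'
from h import *
c=cam('top'); save(c,'top2.png'); s=observe(); print(s['t'],s['force'],s['tool_pos'])
E
```

```text
5.05 [-0.45532417  0.88770667 -0.18494526] [0.54234352 0.09162116 0.02574782]
```

View pics/top2.png

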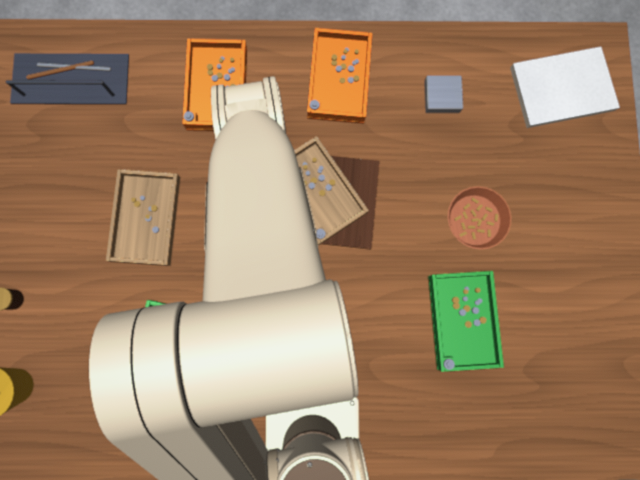

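The tray's free long edge now runs from (318,138) to (367,209), a heading of about 34°. That matches the tool's heading, so the contact is as modelled. I'll continue along the arc.

Call:
jog_arm --pt "-1 0.085 0.52 0 0 0 0.5" --pt "-1 0.085 0.52 0 0 0 0.5" --pt "-1 0.085 0.52 0 0 0 0.5" --pt "-1 0.085 0.52 0 0 0 0.5" --pt "-1 0.085 0.52 0 0 0 0.5" --pt "-1 0.085 0.52 0 0 0 0.5" --pt "-1 0.085 0.52 0 0 0 0.5" --pt "-1 0.085 0.52 0 0 0 0.5" --pt "-1 0.04 0.26 0 0 0 0.25" --pt "-1 0 0 0 0 0 0"

```text
t: 6.05
tool_pos: [0.5835, 0.0078, 0.0255]
ee_rot: [-0.002, 1.0, 0.007, 0.0]
force: [-0.7, 0.5, -0.5]
finger_gap: -0.006
finger_force: 0.0
```

```bash
python3 - <<'E'
from h import *
c=cam('top'); save(c,'top3.png')
P=cloud(c); m=(P[...,2]>.036)&(P[...,2]<.050)
e=[]
for v in range(170,235):
    u=np.flatnonzero(m[v,330:400])
    if len(u): e.append(plane(c,u[-1]+330.5,v,.042)[:2])
e=np.array(e,np.float32); vx,vy,x,y=cv2.fitLine(e,cv2.DIST_HUBER,0,.01,.01).ravel()
print(len(e),np.degrees(np.arctan(vy/vx)),x,y)
E
```

```text
65 -2.4145727 0.4935336 -0.13309328
```

View pics/top3.png

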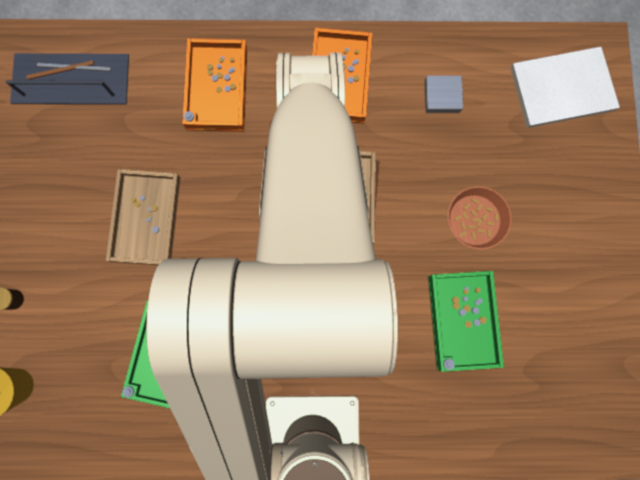

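The tray covers most of the board now, with its free edge near (375,153)–(372,240) at a heading of −2.4° against the board's −5.9°. I'll nudge it the rest of the way slowly, then back off.

Call:
jog_arm --pt "-1 0.02 0.15 0 0 0 0.15" --pt "-1 0.02 0.15 0 0 0 0.15" --pt "-1 0.02 0.15 0 0 0 0.15" --pt "-1 0 0 0 0 0 0" --pt "-1 0 -0.3 0 0 0 0" --pt "-1 0 -0.7 0 0 0 0" --pt "-1 0 -1 0 0 0 0" --pt "-1 0 0 -1 0 0 0" --pt "-1 0 0 -1 0 0 0" --pt "-1 0 0 -1 0 0 0" --pt "-1 0 0 -1 0 0 0" --pt "-1 -0.5 -1 -1 0 0 0" --pt "-1 -0.5 -1 0 0 0 0" --pt "-1 -0.5 -1 0 0 0 0" --pt "-1 -0.5 -1 0 0 0 0" --pt "-1 -0.5 -1 0 0 0 0" --pt "-1 -0.5 -1 0 0 0 0" --pt "-1 0 0 0 0 0 0"

```text
t: 7.9
tool_pos: [0.5218, 0.0694, 0.1314]
ee_rot: [-0.037, 0.998, 0.045, -0.003]
force: [0.2, -0.9, 0.0]
finger_gap: 0.002
finger_force: 0.0
```

```bash
python3 - <<'E'
from h import *
c=cam('top'); save(c,'top4.png')
P=cloud(c); m=(P[...,2]>.036)&(P[...,2]<.050)
e=[]
for v in range(170,235):
    u=np.flatnonzero(m[v,330:400])
    if len(u): e.append(plane(c,u[-1]+330.5,v,.042)[:2])
e=np.array(e,np.float32); vx,vy,x,y=cv2.fitLine(e,cv2.DIST_HUBER,0,.01,.01).ravel()
print(len(e),np.degrees(np.arctan(vy/vx)),x,y)
E
```

```text
65 -10.269993 0.5039851 -0.14559455
```

View pics/top4.png

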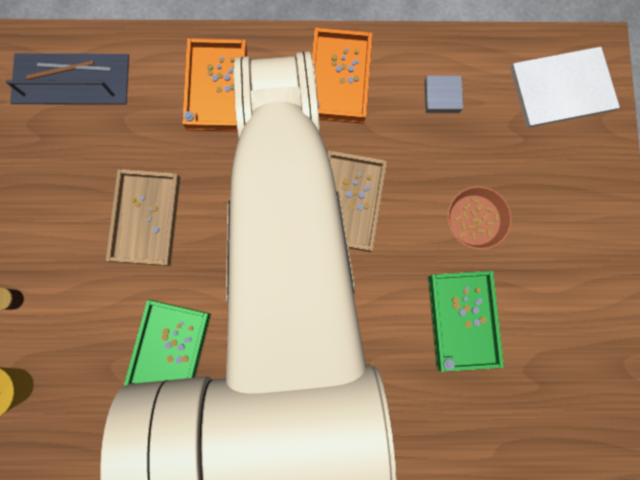

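The tray is now on the board but slightly past home, at about −10° (free edge (385,161)–(372,249)). The tool is also tilted a little. I'll check the state before correcting.

```bash
python3 - <<'E'
from h import *
s=observe()
for k in('t','joint_pos','joint_vel','tool_pos','ee_rot','force'):print(k,np.round(s[k],3))
E
```

```text
t 7.95
joint_pos [ 0.088  0.359 -0.102  1.111  0.074  3.141]
joint_vel [-0.015  0.013  0.029 -0.005 -0.006  0.001]
tool_pos [0.523 0.069 0.132]
ee_rot [-0.037  0.998  0.045 -0.002]
force [0.527 0.192 0.679]
```

Call:
jog_arm --pt "-1 0 0 -1 0 0 0" --pt "-1 0 0 0 0 0 0" --pt "-1 0 0 0 0 0 0"

```text
t: 8.25
tool_pos: [0.5246, 0.0666, 0.1518]
ee_rot: [-0.037, 0.998, 0.044, -0.001]
force: [0.4, -0.6, 0.3]
finger_gap: 0.001
finger_force: 0.0
```

```bash
python3 - <<'E'
from h import *
s=observe()
for k in('t','joint_pos','joint_vel','tool_pos','ee_rot','force'):print(k,np.round(s[k],3))
E
```

```text
t 8.25
joint_pos [ 0.084  0.344 -0.068  1.159  0.074  3.138]
joint_vel [ 0.002  0.011 -0.022 -0.     0.001  0.001]
tool_pos [0.525 0.067 0.152]
ee_rot [-0.037  0.998  0.044 -0.001]
force [ 0.362 -0.572  0.253]
```

The wrist joint reached its 3.14 limit, which explains the tilt and the overshoot. I'll unwind the wrist, then push lightly from the other side.

Call:
jog_arm --pt "-1 0 0 0 0 0 -0.95" --pt "-1 0 0 0 0 0 -0.95" --pt "-1 0 0 0 0 0 -0.95" --pt "-1 0 0 0 0 0 -0.95" --pt "-1 0 0 0 0 0 -0.95" --pt "-1 0 0 0 0 0 -0.95" --pt "-1 0 0 0 0 0 -0.95" --pt "-1 0 0 0 0 0 -0.95" --pt "-1 0 0 0 0 0 -0.95" --pt "-1 0 0 0 0 0 -0.95" --pt "-1 0 0 0 0 0 0" --pt "-1 0 0 0 0 0 0"

```text
t: 9.45
tool_pos: [0.5236, 0.0667, 0.1509]
ee_rot: [-0.031, 0.761, 0.648, 0.021]
force: [-1.4, 1.1, -0.1]
finger_gap: 0.002
finger_force: 0.0
```

Call:
jog_arm --pt "-1 0 0 0 -0.14 -0.52 0" --pt "-1 -0.98 0.275 0 0 0 0" --pt "-1 -0.98 0.275 0 0 0 0" --pt "-1 -0.98 0.275 0 0 0 0" --pt "-1 -0.98 0.275 0 0 0 0" --pt "-1 -0.98 0.275 0 0 0 0" --pt "-1 -0.98 0.275 0 0 0 0" --pt "-1 -0.98 0.275 0 0 0 0" --pt "-1 -0.98 0.275 0 0 0 0" --pt "-1 -0.98 0.275 0 0 0 0" --pt "-1 -0.98 0.275 0 0 0 0" --pt "-1 -0.98 0.275 0 0 0 0" --pt "-1 -0.98 0.275 0 0 0 0" --pt "-1 -0.98 0.275 0 0 0 0" --pt "-1 0 0 0 0 0 0" --pt "-1 0 0 0 0 0 0"

```text
t: 11.05
tool_pos: [0.5545, -0.196, 0.1515]
ee_rot: [0.0, 0.761, 0.649, -0.0]
force: [0.1, 0.9, -0.8]
finger_gap: 0.0
finger_force: 0.0
```

```bash
cat >> h.py <<'E'
def edge(c,lo,hi,side):
    P=cloud(c); m=(P[...,2]>.036)&(P[...,2]<.046); e=[]
    for v in range(170,225):
        u=np.flatnonzero(m[v,lo:hi])
        if len(u): e.append(plane(c,u[side]+lo+(.5 if side else -.5),v,.042)[:2])
    e=np.array(e,np.float32); vx,vy,x,y=cv2.fitLine(e,cv2.DIST_HUBER,0,.01,.01).ravel()
    a=np.arctan(vy/vx); return len(e),np.degrees(a),(np.array([x,y])-[.4342,-.0162])@[-np.sin(a),np.cos(a)]
E
python3 - <<'E'
from h import *
c=cam('top'); save(c,'top5.png'); print(edge(c,290,335,0),edge(c,340,400,-1)); s=observe()
for k in('t','joint_pos','tool_pos','ee_rot'):print(k,np.round(s[k],3))
E
```

```text
(55, np.float32(-10.407851), np.float64(0.015019090628978113)) (55, np.float32(-10.119086), np.float64(-0.11514443006313861))
t 11.1
joint_pos [-3.390e-01  4.570e-01  1.060e-01  1.220e+00 -1.000e-03  1.389e+00]
tool_pos [ 0.555 -0.195  0.152]
ee_rot [ 0.     0.76   0.649 -0.   ]
```

View pics/top5.png

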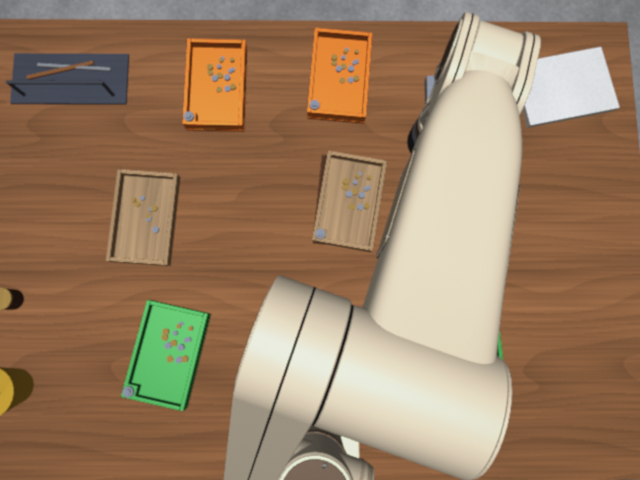

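The view is clear: the tray is at −10.3°, with its rim corners at about (328,152), (386,161), (372,249) and (314,241). The spare tray at (143,217) hasn't moved. I need +4.3°, which is about 11 mm at the contact point.

Call:
jog_arm --pt "-1 0 0 1 0 0 0" --pt "-1 0 0 1 0 0 0" --pt "-1 0 0 1 0 0 0" --pt "-1 0 0 1 0 0 0" --pt "-1 0 0 1 0 0 0" --pt "-1 0 0 1 0 0 0" --pt "-1 0 0 0.3 0 0 0" --pt "-1 0.4 0 0 0 0 0" --pt "-1 0.4 0 0 0 0 0" --pt "-1 0.4 0 0 0 0 0" --pt "-1 0.15 0 0 0 0 0" --pt "-1 0.15 0 0 0 0 0" --pt "-1 0.15 0 0 0 0 0" --pt "-1 0.15 0 0 0 0 0" --pt "-1 0.15 0 0 0 0 0" --pt "-1 0 0 0 0 0 0" --pt "-1 0 0 0 0 0 0"

```text
t: 12.8
tool_pos: [0.5606, -0.1573, 0.0258]
ee_rot: [0.0, 0.76, 0.65, -0.0]
force: [0.7, -1.9, 0.4]
finger_gap: 0.002
finger_force: 0.6
```

```bash
python3 - <<'E'
from h import *
c=cam('top'); print(edge(c,290,335,0),observe()['tool_pos'])
E
```

```text
(55, np.float32(-5.9371295), np.float64(0.015044496793611441)) [ 0.56053084 -0.1572943   0.02574479]
```

Heading is −5.94°, which matches the board. Now I'll back off.

Call:
jog_arm --pt "-1 -0.3 0 0 0 0 0" --pt "-1 -0.7 0 0 0 0 0" --pt "-1 -1 0 0 0 0 0" --pt "-1 0 0 -1 0 0 0" --pt "-1 0 0 -1 0 0 0" --pt "-1 0 0 -1 0 0 0" --pt "-1 0 0 -1 0 0 0" --pt "-1 0 0 -1 0 0 0" --pt "-1 0 0 -1 0 0 0" --pt "-1 0 0 0 0 0 0" --pt "-1 0 0 0 0 0 0" --pt "-1 0 0 0 0 0 0"

```text
t: 14.05
tool_pos: [0.5536, -0.197, 0.1446]
ee_rot: [-0.0, 0.76, 0.65, -0.001]
force: [-0.3, -0.2, 0.2]
finger_gap: -0.0
finger_force: 0.0
```

```bash
python3 - <<'E'
from h import *
c=cam('top'); a=edge(c,290,335,0); print(a,observe()['tool_pos'],observe()['t'])
if abs(a[1]+5.9)<2.5: print(sign_off())
E
```

```text
(55, np.float32(-5.7929864), np.float64(0.01488172041041362)) [ 0.55356822 -0.19687908  0.14443217] 14.1
the job is handed in; nothing more can be done
None
```

The tray lies over the board, with its measured heading (−5.8°) within about 0.2° of the board's (−6.0°); I backed the arm off clear and handed the job in at 14.1 s, never having moved it near the spare tray or tin.

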